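Set a shaft collar on the flat of a bioreactor stirrer shaft

TASK

Pinch the stirrer stub shaft on the reactor lid with one finger squarely on its flat, and turn it until the flat faces the slotted guide post. Then fetch the steel collar with the set screw from the bench, slip it over the shaft with its screw on the flat and its top flush with the end of the shaft, and finish while still holding it there with the fingers, because nothing below carries it. Leave the bottle, the jar, the spanner and the plain ring alone.

Things in the scene. Friction and masses are not known exactly. Their poses are not given: they have to be found in the camera images.
- stand: Reactor lid on its white round service stand, fixed to the bench: steel lid disc 170 mm in diameter, its top 70 mm above the bench. Origin on the bench under the shaft's axis, z up; the +x axis points from the shaft to the slotted guide post (a 24 mm wide, 30 mm high steel block with a slot, at the lid's edge, centred 74 mm from the shaft's axis, its top 100 mm above the bench). Low ports up to 18 mm high stand on the lid's other half, 64 mm from the axis.
- shaft (a joint): Angle (rad) of the upright stub shaft in the middle of the lid about its vertical axis, counter-clockwise seen from above; 0 when its flat faces the guide post. It starts turned 0.5 to 1.6 rad and must be turned back (clockwise from above). It turns with a little friction (about 0.1 N m) and stays where it is left.
- shaft_tip (a point): Centre of the shaft's end, on its axis, 85 mm above the lid's top (155 mm above the bench). Its x axis points out of the flat (turns with the shaft), z up. The shaft is 24 mm in diameter with a 10 mm high, 48 mm wide boss at its foot; the upper 45 mm has one flat, 7 mm from the axis, so it measures 19 mm across the flat (flat to round back) and 24 mm elsewhere. Below the flat the shaft is fully round. The end has a 1.5 mm chamfer.
- flat (a point): The flat on the shaft: a face about 19 mm wide and 43 mm high. Origin at the centre of the face, 23.5 mm below the shaft's end, 7 mm from the shaft's axis; x axis points straight out of the face, z up. Turns with the shaft.
- collar_center (a point): Centre (half-way up) of the loose steel collar, which starts lying on the bench with its bore upright: 43 mm outer diameter, 24 mm high, bore 27 mm, about 0.16 kg. z axis along the bore (up), x axis towards the set screw. The point of the screw stands 5 mm into the bore at half height (its tip 8.5 mm from the bore's axis, 6 mm wide), so that the collar goes over the shaft only with the screw over the flat.
- collar_screw (a point): Outer end of the collar's set screw, a 9 mm thick dark stud that sticks 13.5 mm out of the collar: 35 mm from the bore's axis along the collar's x axis, at half height.
- reagent_bottle: Bystander: amber bottle with a blue cap, 70 mm in diameter, 160 mm high. Origin at the centre of its underside.
- jar: Bystander: white jar with a blue cap, 76 mm in diameter, 100 mm high. Origin at the centre of its underside.
- spanner: Bystander: steel spanner, 160 mm long, lying on the bench. Origin at its middle, underneath.
- spacer: Bystander: plain flat steel ring without a screw, 40 mm in diameter, 10 mm high, lying on the bench near the robot. Origin at the centre of its underside.
There are look-alikes about, which are no part of the job. Leave any blue or brown look-alike of the part that bears collar_center alone. What is shaped like the stand but orange or purple is not meant.

How it is judged:
On the way:
1. the fingers pinch the shaft, one of them on its flat, with the flat facing the guide post (within 0.2 rad) (value of joint shaft between -0.2 and 0.2 rad and contact force between the fingers and shaft_flat above 2 N), for 0.2 s.
At the end, for the whole second after the job is handed in: Fingers still grip the collar (over 3 N), at rest on the shaft: within 5 mm of its axis, upright within 0.12 rad, top flush with the shaft's end within 5 mm, screw over the flat within 0.25 rad, and the flat still facing the guide post within 0.25 rad (value of joint shaft between -0.25 and 0.25 rad and horizontal distance between collar_center and shaft_tip below 0.005 m and z of collar_center in the frame of shaft_tip between -0.017 and -0.007 m and angle between collar_center's own z axis and vertical below 0.12 rad and angle between the x axis of collar_center and the x axis of flat, either way round below 0.25 rad and x of collar_screw in the frame of shaft_tip above 0.02 m and contact force between the fingers and collar above 3 N and linear speed of collar below 0.02 m/s); the arm keeps its last pose, push and grip.
It fails at once if the amber bottle is shifted more than 30 mm (distance of reagent_bottle from where it was at the start of the episode above 0.03 m).
It fails at once if the white jar is shifted more than 30 mm (distance of jar from where it was at the start of the episode above 0.03 m).
It fails at once if the spanner is shifted more than 30 mm (distance of spanner from where it was at the start of the episode above 0.03 m).
It fails at once if the plain spacer ring is shifted more than 30 mm (distance of spacer from where it was at the start of the episode above 0.03 m).
It also fails if it takes over 61 s, if anything falls off the work surface, if the arm or the gripper's body presses on something with over 40 N, if the wrist force passes 120 N, or if a joint passes its speed limit or range.

ROBOT

A 6-joint arm with a two-finger parallel gripper is mounted at the origin on the work surface. World frame = base frame: x ahead of the robot, y to its left, z up, the work surface at z = 0. Lengths are in m, angles in rad, forces in N, time in s.
With the tool pointing down it reaches from about 0.25 to 0.725 m from the base axis. Payload 4 kg.
Tool frame: the origin (TCP) lies midway between the tips of the shut fingers; the grasp point (between the pads) lies 19 mm behind it (bot.grasp_offset is the distance from the TCP to the grasp point, in m); z points along the fingers, y is the direction in which the jaws open and shut (so a half turn about z gives the same grasp; the last joint's range is limited). The gripper opens to 85 mm and grips with 20 to 120 N. Pads are 22 mm wide; open, the fingers measure 114 mm over their backs; the gripper's body (76 mm by 85 mm) begins 54 mm behind the grasp point. The pads swing forward as they close: fully open they stand 13 mm farther back than shut.
Start: joints at [-1.22, 0.241, 0.005, 1.335, 0, 1.571], TCP at [0.172, -0.47, 0.231] pointing down, gripper open.
Joint ranges: [-2.72, 2.72], [-1.05, 1.87], [-1.09, 1.28], [-1.99, 2.15], [-1.42, 1.44], [-3.14, 3.14]. Speed limits (rad/s): [2.79, 2.79, 3.14, 3.14, 3.14, 3.14].

INTERFACE

Orientations are given as a unit quaternion [x, y, z, w].
In Python, from workcell import sensors, optics, bot gives the robot as it stands.
- The arm moves only by the tool apply_moves, never from a script. Its argument "plan" is one flat list of numbers, 6 for each row, row after row: the shift along the tool's x, y, z in m, then the turn, a rotation vector about the tool's x, y, z in rad. In form: [tx, ty, tz, ax, ay, az, tx, ty, tz, ax, ay, az, ...]. A call has 1 to 12 rows; each row is the pose to reach, as a shift and turn from the pose commanded when the call began, along the tool's axes at that moment; what a row does not reach only later rows make up. A row lasts 1/12 s, in which the tool goes at most 41.7 mm and 7.16 degrees, less where a joint would pass 70% of its speed; a pose out of reach is approached as far as the arm can. A call with a gripper value outside its range is refused whole. "grip" is the finger opening in m, from 0 to 0.0854, set as the call begins (left out, the last holds). The fingers move at their own pace and stop on an object; the grip force is fixed at half the most. Time passes only in rows, so rows that repeat a pose let the fingers close. It gives the time, the measured TCP pose, the force and the opening at its end, in the units of the state.
- sensors.get_obs(): the state, without advancing time (a new reading comes with each control period).
- optics.camera(name): name is "side" or "top"; returns a dict with "pixels" (400x640x3 uint8, red, green, blue), "fx", "fy", "cx", "cy" (pixels), "k1" (the pictures are not rectified: a ray, as slopes to the right and down, at radius r is drawn at 1 + k1 r^2 times it, then the intrinsics apply), "pose" (4x4, takes a point from camera to world coordinates). Camera axes: x right, y up, looking along -z (the intrinsics and any distortion apply to the point x, -y, -z); pixel columns grow to the right and rows downward; lengths in m; the calibration is good to about 2 mm. A picture is of the moment at which its call begins. There is no depth.
- bot.job_done(): hands the job in, once; it reports no verdict.
The state is a dict: "clock": time; "joint_pos": joint angles; "joint_vel": joint speeds; "tau": joint torques, N m; "eef_pos": TCP position; "tool_rot": TCP orientation; "ft_force": force on the tool from outside, world axes, zero at the start; "ft_torque": the same for the moment, N m; "grip_width": finger opening in m.
Only numpy, scipy, OpenCV 4.12 (cv2) and the standard library are available. Lean on these libraries where they do the work, as an engineer would, in place of code of your own. Each camera call takes 0.05 s, during which the arm holds its last target.

## Working session

There is one attempt and no reset: what is moved stays moved. The work goes in short steps, Python scripts to look and compute and a tool call to move; the robot and the scene stay as the last step left them, time stands still between calls to the robot, and variables do not carry over. Pictures are saved under pics/ and viewed, and the job is handed in when it is done.

Besides the shell and the picture viewer there is one more tool, called in YAML: its name, and indented under it one key for each argument. apply_moves: Moves the arm, as the interface text tells. Its arguments: {"type":"object","properties":{"plan":{"type":"array","items":{"type":"number"}},"grip":{"type":"number"}},"required":["plan"]}

```bash
mkdir -p pics; ls
cat > h.py <<'E'
import numpy as np, cv2
from workcell import sensors, optics, bot
from scipy.spatial.transform import Rotation as R
def shot(name,fn):
    c=optics.camera(name); cv2.imwrite('pics/'+fn+'.png',c['pixels'][:,:,::-1]); np.savez('pics/'+fn,**c); return c
def load(fn): return dict(np.load('pics/'+fn+'.npz'))
def ray(c,u,v):
    K=np.array([[c['fx'],0,c['cx']],[0,c['fy'],c['cy']],[0,0,1]],float)
    d=np.array([(u-c['cx'])/c['fx'],(v-c['cy'])/c['fy']]); p=d.copy()
    for _ in range(30): p=d/(1+c['k1']*(p@p))
    P=c['pose']; return P[:3,3],P[:3,:3]@np.array([p[0],-p[1],-1])
def onz(c,u,v,z):
    o,d=ray(c,u,v); return o+d*(z-o[2])/d[2]
def proj(c,X):
    P=c['pose']; q=P[:3,:3].T@(np.array(X)-P[:3,3]); p=np.array([q[0],-q[1]])/-q[2]
    p=p*(1+c['k1']*(p@p)); return np.array([c['fx']*p[0]+c['cx'],c['fy']*p[1]+c['cy']])
def tri(c1,p1,c2,p2):
    o1,d1=ray(c1,*p1);o2,d2=ray(c2,*p2)
    s=np.linalg.lstsq(np.c_[d1,-d2],o2-o1,rcond=None)[0]
    a=o1+d1*s[0];b=o2+d2*s[1]; return (a+b)/2,np.linalg.norm(a-b)
E
python3 - <<'E'
from h import *
for n in('side','top'):
    c=shot(n,n+'0'); print(n,c['fx'],c['k1'],c['pose'].round(3).tolist())
o=sensors.get_obs(); print({k:np.round(v,4).tolist() for k,v in o.items()}); print(bot.grasp_offset)
E
```

```text
pics
side 373.2763511278859 -0.006486848528909508 [[0.95, 0.207, -0.233, 0.343], [-0.311, 0.66, -0.684, -0.654], [0.012, 0.722, 0.692, 0.774], [0.0, 0.0, 0.0, 1.0]]
top 509.2343380674142 -0.12405747777557154 [[0.007, 0.997, -0.075, 0.479], [-1.0, 0.007, -0.002, 0.001], [-0.001, 0.075, 0.997, 1.426], [0.0, 0.0, 0.0, 1.0]]
{'clock': 0.1, 'joint_pos': [-1.22, 0.2414, 0.0038, 1.3352, 0.0, 1.5708], 'joint_vel': [0.0011, -0.001, 0.0035, -0.0008, -0.0014, 0.0014], 'tau': [-0.0003, -37.3138, 25.301, 0.0109, 0.0, 0.0], 'eef_pos': [0.1717, -0.469, 0.2305], 'tool_rot': [0.9847, 0.1745, -0.0002, -0.0009], 'ft_force': [0.6665, -0.089, 0.1315], 'ft_torque': [0.0189, 0.0202, -0.028], 'grip_width': 0.0853}
0.0187
```

View pics/side0.png

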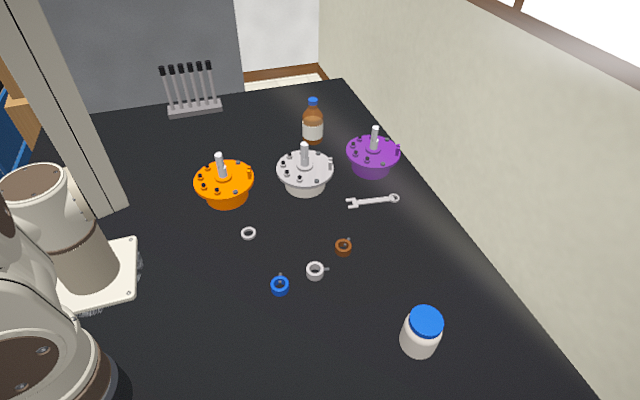

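View pics/top0.png

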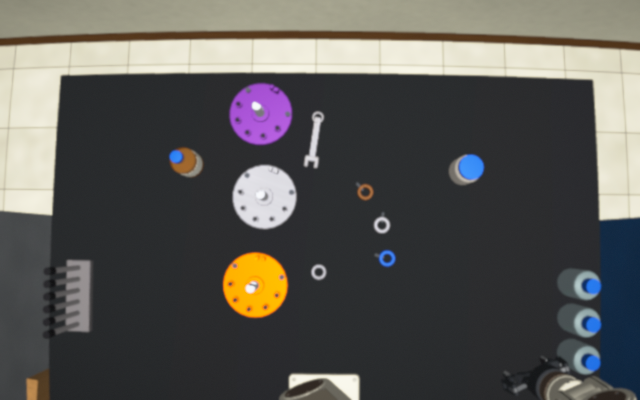

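The side view shows the white stand at about (305,170) and the steel collar at (315,270). In the top view they are at (264,197) and (382,225). I'll zoom in on both.

Run:
```python
from h import *
s=load('side0')['pixels'][:,:,::-1];t=load('top0')['pixels'][:,:,::-1]
z=lambda im,x,y,w,h:cv2.resize(im[y:y+h,x:x+w],(400,300),interpolation=cv2.INTER_CUBIC)
cv2.imwrite('pics/z0.png',np.vstack([np.hstack([z(s,265,135,80,60),z(s,295,245,60,45)]),np.hstack([z(t,220,160,88,66),z(t,350,200,64,48)])]))
```

```text
(no output)
```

View pics/z0.png

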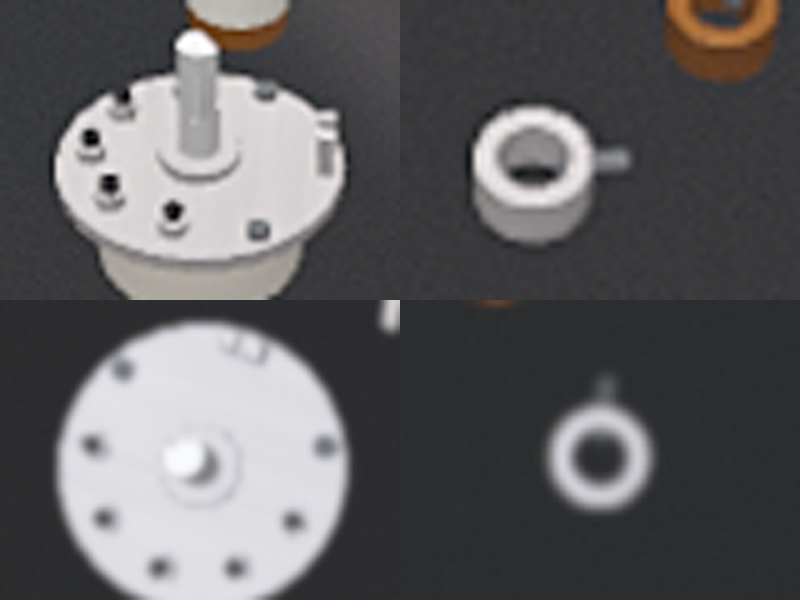

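```bash
cat > m.py <<'E'
from h import *
c=load('top0');im=c['pixels'].astype(int)
hsv=cv2.cvtColor(c['pixels'],cv2.COLOR_RGB2HSV)
m=((hsv[...,1]<40)&(hsv[...,2]>120)).astype(np.uint8)
n,l,st,ce=cv2.connectedComponentsWithStats(m)
def circ(pts):
    A=np.c_[2*pts,np.ones(len(pts))];s=np.linalg.lstsq(A,(pts**2).sum(1),rcond=None)[0];return s[:2],np.sqrt(s[2]+s[:2]@s[:2])
for i in range(1,n):
    x,y,w,h,a=st[i]
    if 200<x<420 and 100<y<300 and a>50:
        cn=max(cv2.findContours((l==i).astype(np.uint8),cv2.RETR_EXTERNAL,cv2.CHAIN_APPROX_NONE)[0],key=len)[:,0]
        z=0.07 if a>1500 else .024
        pts=np.array([onz(c,u,v,z)[:2] for u,v in cn]); print(x,y,w,h,a,*circ(pts))
s=load('side0')['pixels'];t=c['pixels']
def z(im,x,y,w,h):
    r=cv2.resize(im[y:y+h,x:x+w][:,:,::-1],(400,300),interpolation=cv2.INTER_CUBIC).astype(float)
    return np.clip((r-130)*255/125,0,255).astype(np.uint8)
cv2.imwrite('pics/z1.png',np.hstack([z(s,288,138,40,30),z(t,244,182,40,30)]))
E
python3 m.py
```

```text
252 102 11 14 93 [0.83360862 0.19235898] 0.015678628527733895
304 111 20 57 468 [0.74504026 0.03218982] 0.05204724090402053
233 165 64 64 3203 [0.58239076 0.16254005] 0.08481052673484954
374 216 16 17 159 [ 0.51036767 -0.15690287] 0.021375941697139574
311 265 15 15 129 [0.37992724 0.01630674] 0.019475350025810023
246 282 11 11 83 [0.33651383 0.1997165 ] 0.013458038803132176
```

View pics/z1.png

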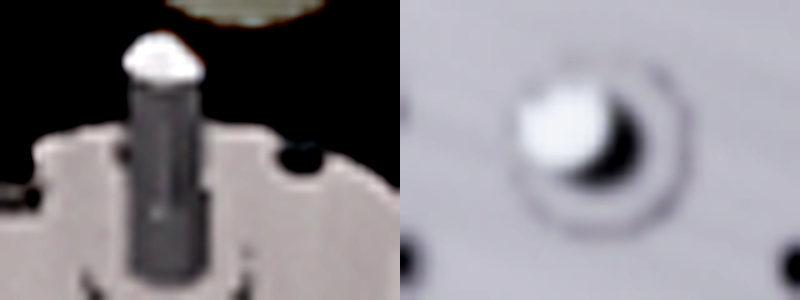

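```bash
cat > rect.py <<'E'
from h import *
import sys
def rect(c,cx,cy,z,half,n=400,lo=0,hi=255):
    # up=+x, left=+y
    g=np.linspace(half,-half,n); M=np.zeros((n,n,2),np.float32)
    for i,a in enumerate(g):
        for j,b in enumerate(g): M[i,j]=proj(c,[cx+a,cy+b,z])
    r=cv2.remap(c['pixels'][:,:,::-1],M,None,cv2.INTER_CUBIC).astype(float)
    return np.clip((r-lo)*255/(hi-lo),0,255).astype(np.uint8)
if __name__=='__main__':
    a=[rect(load(n),.582,.1625,.155,.022,lo=120) for n in('top0','side0')]
    b=[rect(load(n),.582+.05,.1625,.1,.06,lo=90) for n in('top0','side0')]
    cv2.imwrite('pics/r0.png',np.hstack(a)); cv2.imwrite('pics/r1.png',np.hstack(b))
E
python3 rect.py
```

```text
(no output)
```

View pics/r0.png

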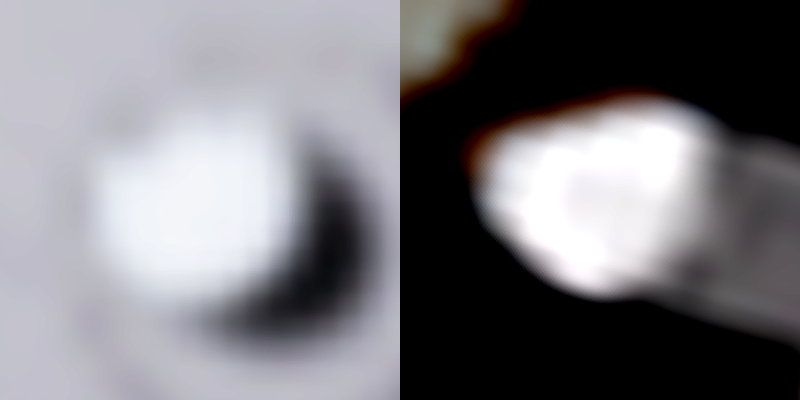

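View pics/r1.png

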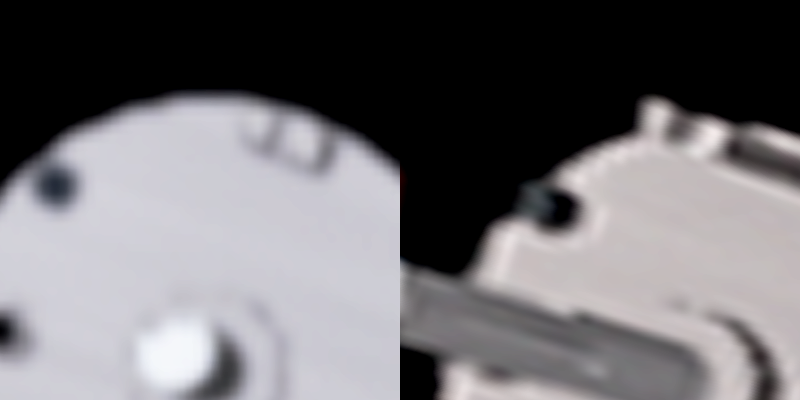

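```bash
cat > w.py <<'E'
from rect import *
def an(fn,thr):
    r=rect(load(fn),.582,.1625,.155,.022).min(2)
    m=(r>thr).astype(np.uint8)
    cn=cv2.findContours(m,cv2.RETR_EXTERNAL,cv2.CHAIN_APPROX_NONE)[0]
    cn=[k for k in cn if cv2.pointPolygonTest(k,(210.,210.),False)>=0][0][:,0].astype(float)
    P=np.c_[200-cn[:,1],200-cn[:,0]]*.11
    print(fn,thr,P.min(0).round(1),P.max(0).round(1))
    for d in range(-20,90,10):
        n=np.array([np.cos(np.radians(d)),np.sin(np.radians(d))]);p=P@n
        print(d,p.max().round(1),p.min().round(1),np.ptp(p).round(1),end=' | ')
    print()
for t in(225,232,238):an('top0',t)
for t in(180,200,220):an('side0',t)
c=load('side0');im=c['pixels']
for v in range(140,168): print(v,im[v,296:314].mean(1).astype(int))
E
python3 w.py
```

```text
top0 225 [-10.8  -9.4] [10.9 12.1]
-20 12.1 -11.9 24.1 | -10 11.7 -11.4 23.1 | 0 10.9 -10.8 21.7 | 10 10.7 -10.1 20.8 | 20 10.5 -9.7 20.3 | 30 10.2 -9.3 19.6 | 40 11.1 -9.3 20.4 | 50 11.9 -9.2 21.2 | 60 12.5 -9.1 21.6 | 70 12.7 -9.0 21.7 | 80 12.5 -9.2 21.7 | 
top0 232 [-9.9 -8.7] [ 8.9 10.9]
-20 10.1 -10.8 20.8 | -10 9.6 -10.4 20.0 | 0 8.9 -9.9 18.8 | 10 9.0 -9.5 18.4 | 20 8.9 -9.0 17.8 | 30 8.5 -8.8 17.4 | 40 9.5 -8.8 18.3 | 50 10.3 -8.7 19.0 | 60 10.8 -8.7 19.5 | 70 11.0 -8.5 19.5 | 80 11.1 -8.5 19.5 | 
top0 238 [-8.9 -7.7] [ 7.4 10. ]
-20 8.4 -9.7 18.1 | -10 8.0 -9.4 17.3 | 0 7.4 -8.9 16.3 | 10 7.4 -8.4 15.8 | 20 7.4 -8.2 15.6 | 30 7.2 -8.3 15.6 | 40 8.0 -8.2 16.2 | 50 8.9 -8.2 17.1 | 60 9.6 -8.3 17.8 | 70 10.0 -8.1 18.1 | 80 10.1 -7.8 17.9 | 
side0 180 [-10.3 -12.6] [10.4 12.8]
-20 12.4 -10.2 22.6 | -10 11.5 -10.3 21.8 | 0 10.4 -10.3 20.8 | 10 9.7 -10.3 20.0 | 20 10.1 -10.6 20.7 | 30 11.1 -11.0 22.2 | 40 11.9 -11.1 23.1 | 50 12.5 -11.7 24.1 | 60 12.9 -12.3 25.2 | 70 13.1 -12.6 25.6 | 80 12.9 -12.6 25.5 | 
side0 200 [-10.  -11.6] [ 9.9 12.2]
-20 11.8 -9.9 21.7 | -10 10.9 -10.0 20
[... 1924 characters left out ...]
59 [212 214 216 219 197 167 161 185 176 166 163 152 155 208 218 215 214 213]
160 [212 213 214 218 196 165 163 166 166 166 163 153 154 208 217 214 214 213]
161 [213 212 210 216 198 166 163 166 167 165 163 153 155 207 215 214 213 213]
162 [213 212 214 216 198 165 164 167 167 165 163 153 156 206 216 214 205 209]
163 [213 213 213 217 196 166 163 165 167 167 163 152 155 206 216 216 197 204]
164 [207 212 215 217 196 163 162 165 166 166 162 151 160 205 216 217 208 212]
165 [190 205 216 216 202 179 169 164 163 161 156 159 185 209 215 217 189 202]
166 [179 190 214 216 217 210 195 182 178 177 177 192 213 217 217 213 174 199]
167 [195 154 189 214 216 213 215 212 209 210 215 218 218 217 212 178 152 201]
```

Run:
```python
from h import *
c=load('side0')
S=np.array([.582,.1625])
for z in(.155,.11):
    print(z,'axis',proj(c,[*S,z]).round(1))
    for a in(-42,8,20,35):
        f=lambda b,r:proj(c,[*(S+r*np.array([np.cos(np.radians(b)),np.sin(np.radians(b))])),z]).round(1)
        print(a,'corners',f(a-54.3,.012),f(a+54.3,.012),'arc mid',f(a,.012))
s=c['pixels'][136:172,290:320]
r=cv2.resize(s[:,:,::-1],(600,600*36//30)[:1]+(580,),interpolation=cv2.INTER_CUBIC).astype(float)
cv2.imwrite('pics/z2.png',np.clip((r-130)*255/60,0,255).astype(np.uint8))
```

```text
0.155 axis [303.5 143.5]
-42 corners [304.3 146.1] [307.2 142.3] arc mid [307.4 144.6]
8 corners [307.3 144.8] [304.3 141.1] arc mid [307.4 142.5]
20 corners [307.6 144.3] [303.4 141. ] arc mid [306.9 142. ]
35 corners [307.8 143.6] [302.3 141.1] arc mid [306.1 141.5]
0.11 axis [303.7 156.3]
-42 corners [304.4 158.9] [307.3 155. ] arc mid [307.4 157.4]
8 corners [307.3 157.6] [304.4 153.8] arc mid [307.4 155.2]
20 corners [307.6 157.1] [303.6 153.7] arc mid [307.  154.8]
35 corners [307.8 156.4] [302.5 153.8] arc mid [306.2 154.3]
```

View pics/z2.png

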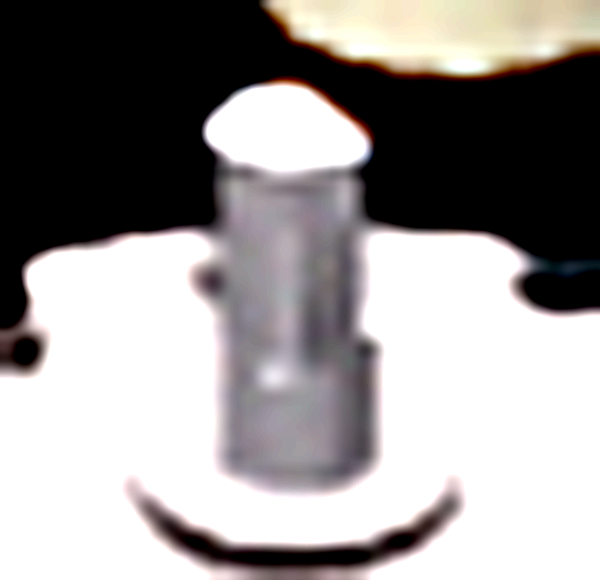

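```bash
cat >> h.py <<'E'
def go(p,yaz=None,cur=None):
    o=sensors.get_obs() if cur is None else cur
    Rt=R.from_quat(o['tool_rot']); d=Rt.inv().apply(np.array(p)-o['eef_pos'])
    y=Rt.as_matrix()[:,1]; 
    if yaz is not None:
        a=np.radians(yaz); Y=np.array([np.cos(a),np.sin(a),0]);Z=np.array([0,0,-1.]);X=np.cross(Y,Z)
        rv=(Rt.inv()*R.from_matrix(np.c_[X,Y,Z])).as_rotvec()
    else: rv=np.zeros(3)
    print('pos',o['eef_pos'].round(4),'yaz',np.degrees(np.arctan2(y[1],y[0])).round(2),'z',Rt.as_matrix()[:,2].round(4),'t',o['clock'],'w',o['grip_width'].__round__(4),'q',np.round(o['joint_pos'],2),'F',o['ft_force'].round(1),o['ft_torque'].round(2))
    print('delta',d.round(4),'rv',rv.round(4))
E
python3 - <<'E'
from h import *
c=load('top0'); s=load('side0')
# shaft: flat az 15.6, pinch offset -2.5mm
a=np.radians(15.6); p=np.array([.582,.1625])-.0025*np.array([np.cos(a),np.sin(a)])
print(p); go([*p,.25],15.6)
# screw
for n,b,(x0,x1,y0,y1) in(('top',c,(374,392,206,219)),('side',s,(322,334,262,275))):
    print(n);print(b['pixels'][y0:y1,x0:x1].mean(2).astype(int))
print(onz(s,328.5,268.5,.012),onz(c,382.5,214,.012))
print(proj(s,[.5104,-.1569,.024]),proj(c,[.5104,-.1569,.024]))
E
```

```text
[0.57959209 0.1618277 ]
pos [ 0.1717 -0.469   0.2305] yaz -69.9 z [-6.0e-04  1.8e-03 -1.0e+00] t 0.1 w 0.0853 q [-1.22  0.24  0.    1.34  0.    1.57] F [ 0.7 -0.1  0.1] [ 0.02  0.02 -0.03]
delta [ 0.5999 -0.4523 -0.0186] rv [-1.5000e-03 -1.4000e-03 -1.4923e+00]
top
[[ 47  46  46  45  45  46  45  45  45  46  46  46  45  45  46  45  44  46]
 [ 45  45  46  46  46  46  46  45  46  46  46  46  45  46  46  46  45  46]
 [ 46  45  46  45  45  46  45  46  45  46  46  46  45  46  45  44  46  45]
 [ 45  46  45  45  46  46  45  45  46  46  45  45  45  45  46  46  46  45]
 [ 45  45  45  45  46  45  45  45  47  47  47  45  45  47  47  46  45  46]
 [ 46  46  46  45  46  45  46  50  55  56  51  46  45  46  45  46  46  45]
 [ 45  46  46  45  45  45  49  59  72  73  61  50  44  45  46  46  45  46]
 [ 45  46  46  46  45  46  52  69  86  88  69  51  45  45  46  46  46  45]
 [ 45  45  45  45  45  46  55  74  91  91  71  51  45  45  46  45  46  45]
 [ 45  44  46  46  48  52  65  83  97  92  71  52  46  45  46  45  46  44]
 [ 46  46  47  52  63  80 100 116 123 114  91  67  53  46  46  45  45  45]
 [ 46  49
[... 242 characters left out ...]
6  60]
 [143  66  52  55  57  57  59  59  57  56  59  58]
 [191  94  46  54  59  56  56  56  57  56  57  57]
 [205 132  52  49  52  57  59  55  56  55  62  57]
 [231 178  94  85  89 101  97  70  54  56  57  58]
 [228 179 129 136 139 141 138  90  54  58  59  56]
 [228 185 132 129 131 131 133  89  54  57  57  55]
 [227 178 107  96  95  90  87  64  56  58  58  57]
 [216 145  57  52  53  55  51  51  56  59  58  56]
 [184 110  63  50  55  55  58  57  55  59  58  59]
 [146  94  62  55  56  58  59  58  58  59  57  58]
 [121  92  56  57  60  58  57  59  58  58  59  58]]
[ 0.54715571 -0.15980973  0.012     ] [ 0.53990074 -0.16101805  0.012     ]
[313.88267468 268.49197263] [381.5068853  224.50627549]
```

apply_moves:
  plan: [0.2, -0.15, -0.02, 0, 0, -0.5, 0.2, -0.15, -0.02, 0, 0, -0.5, 0.3, -0.225, -0.02, 0, 0, -0.8, 0.4, -0.3, -0.02, 0, 0, -1.1, 0.4, -0.3, -0.02, 0, 0, -1.1, 0.6, -0.45, -0.02, 0, 0, -1.49, 0.6, -0.45, -0.02, 0, 0, -1.49, 0.6, -0.45, -0.02, 0, 0, -1.49, 0.6, -0.45, -0.02, 0, 0, -1.49, 0.6, -0.45, -0.02, 0, 0, -1.49, 0.6, -0.45, -0.02, 0, 0, -1.49, 0.6, -0.45, -0.02, 0, 0, -1.49]
  grip: 0.085

```text
clock: 1.1
eef_pos: [0.4446, -0.0486, 0.247]
tool_rot: [0.603, 0.798, -0.0, -0.0]
ft_force: [1.0, -0.5, -0.6]
grip_width: 0.0852
```

Run:
```python
from h import *
go([.5796,.1618,.25],15.6)
```

```text
pos [ 0.4446 -0.0486  0.247 ] yaz 15.83 z [-4.e-04 -1.e-04 -1.e+00] t 1.1 w 0.0852 q [-0.11  0.13 -0.09  1.35 -0.    1.19] F [ 1.  -0.5 -0.6] [-0.06 -0.04  0.02]
delta [ 0.1656  0.1873 -0.0031] rv [-0.0004  0.      0.0041]
```

apply_moves:
  plan: [0.166, 0.187, -0.003, 0, 0, 0, 0.166, 0.187, -0.003, 0, 0, 0, 0.166, 0.187, -0.003, 0, 0, 0, 0.166, 0.187, -0.003, 0, 0, 0, 0.166, 0.187, -0.003, 0, 0, 0, 0.166, 0.187, -0.003, 0, 0, 0, 0.166, 0.187, -0.003, 0, 0, 0, 0.166, 0.187, -0.003, 0, 0, 0, 0.166, 0.187, -0.003, 0, 0, 0]
  grip: 0.06

```text
clock: 1.85
eef_pos: [0.5795, 0.1591, 0.2491]
tool_rot: [0.605, 0.796, -0.001, -0.001]
ft_force: [0.4, -0.8, 0.7]
grip_width: 0.0599
```

Run:
```python
from h import *
go([.5796,.1618,.112],15.6)
c=shot('side','side1');t=shot('top','top1')
z=lambda im,x,y,w,h:cv2.resize(im[y:y+h,x:x+w][:,:,::-1],(400,300),interpolation=cv2.INTER_CUBIC)
cv2.imwrite('pics/z3.png',np.hstack([z(c['pixels'],250,70,120,90),z(t['pixels'],215,160,100,75)]))
```

```text
pos [0.5795 0.1591 0.2491] yaz 15.51 z [-0.0023 -0.001  -1.    ] t 1.85 w 0.0599 q [ 0.27  0.44  0.34  1.47 -0.    1.57] F [ 0.4 -0.8  0.7] [-0.06 -0.01  0.04]
delta [0.0026 0.0012 0.1371] rv [-0.0025  0.0004 -0.0016]
```

View pics/z3.png

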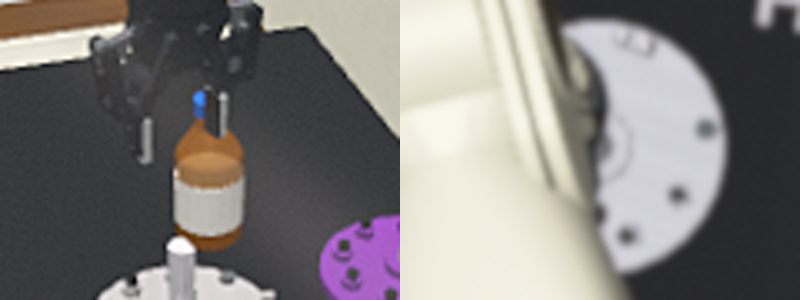

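apply_moves:
  plan: [0, 0, 0.03, 0, 0, 0, 0, 0, 0.06, 0, 0, 0, 0, 0, 0.08, 0, 0, 0, 0, 0, 0.08, 0, 0, 0, 0, 0, 0.08, 0, 0, 0]

```text
clock: 2.37
eef_pos: [0.579, 0.1577, 0.1702]
tool_rot: [0.606, 0.795, -0.001, -0.001]
ft_force: [0.1, 0.1, 1.2]
grip_width: 0.0596
```

Run:
```python
from h import *
go([.5796,.1618,.112],15.6)
c=shot('side','side2')
z=lambda im,x,y,w,h:cv2.resize(im[y:y+h,x:x+w][:,:,::-1],(800,600),interpolation=cv2.INTER_CUBIC)
cv2.imwrite('pics/z4.png',z(c['pixels'],270,100,80,60))
```

```text
pos [0.579  0.1577 0.1702] yaz 15.37 z [-1.9e-03 -6.0e-04 -1.0e+00] t 2.3667 w 0.0596 q [ 0.27  0.47  0.18  1.28 -0.    1.57] F [0.1 0.1 1.2] [ 0.02 -0.03  0.03]
delta [0.0038 0.0017 0.0582] rv [-0.002  0.    -0.004]
```

View pics/z4.png

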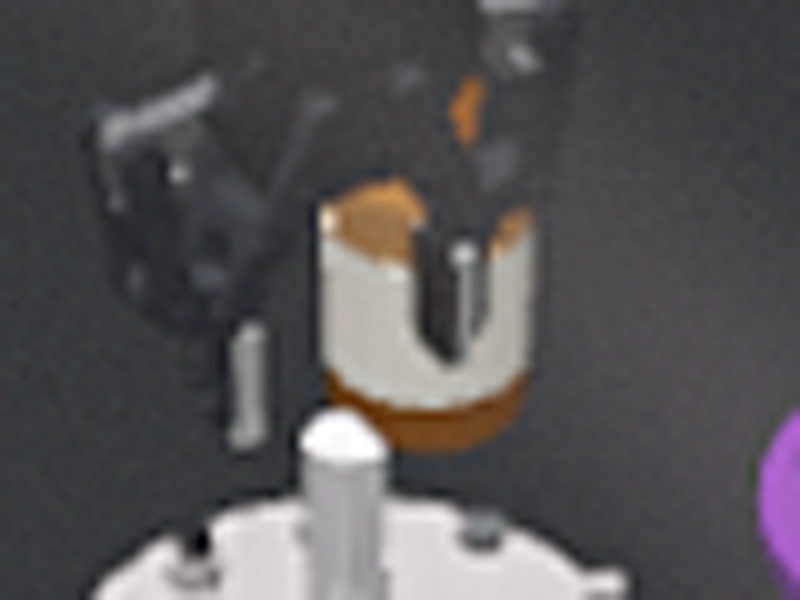

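apply_moves:
  plan: [0.004, 0.002, 0.02, 0, 0, 0, 0.004, 0.002, 0.04, 0, 0, 0, 0.004, 0.002, 0.057, 0, 0, 0, 0.004, 0.002, 0.057, 0, 0, 0, 0.004, 0.002, 0.057, 0, 0, 0, 0.004, 0.002, 0.057, 0, 0, 0]

```text
clock: 2.92
eef_pos: [0.5825, 0.1638, 0.1158]
tool_rot: [0.606, 0.796, 0.002, 0.001]
ft_force: [0.5, 0.5, -0.4]
grip_width: 0.0603
```

Run:
```python
from h import *
go([.5796,.1618,.112],15.6)
c=shot('side','side3')
z=lambda im,x,y,w,h:cv2.resize(im[y:y+h,x:x+w][:,:,::-1],(800,600),interpolation=cv2.INTER_CUBIC)
cv2.imwrite('pics/z5.png',z(c['pixels'],270,110,80,60))
```

```text
pos [0.5825 0.1638 0.1158] yaz 15.45 z [ 0.0039  0.0011 -1.    ] t 2.9167 w 0.0603 q [ 0.27  0.51  0.1   1.15 -0.    1.58] F [ 0.5  0.5 -0.4] [-0.02 -0.   -0.01]
delta [-0.0011 -0.0033  0.0038] rv [ 0.0041 -0.     -0.0026]
```

View pics/z5.png

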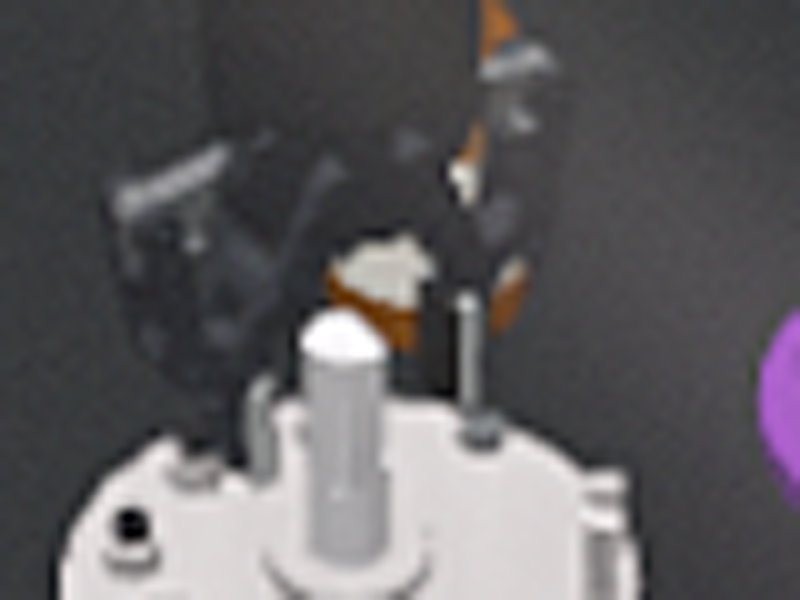

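apply_moves:
  plan: [0, 0, 0, 0, 0, 0, 0, 0, 0, 0, 0, 0, 0, 0, 0, 0, 0, 0]

```text
clock: 3.22
eef_pos: [0.5815, 0.1637, 0.1142]
tool_rot: [0.606, 0.796, 0.001, 0.001]
ft_force: [-0.4, 0.3, 0.3]
grip_width: 0.06
```

Run:
```python
from h import *
go([.5796,.1618,.118],15.6)
```

```text
pos [0.5815 0.1637 0.1142] yaz 15.47 z [ 1.6e-03  4.0e-04 -1.0e+00] t 3.2167 w 0.06 q [ 0.27  0.51  0.1   1.15 -0.    1.58] F [-0.4  0.3  0.3] [-0.    0.02  0.01]
delta [-0.0013 -0.0023 -0.0038] rv [ 0.0016  0.     -0.0023]
```

Settled. I'll make a small correction and then close.

apply_moves:
  plan: [-0.001, -0.002, -0.004, 0, 0, 0, -0.001, -0.002, -0.004, 0, 0, 0, -0.001, -0.002, -0.004, 0, 0, 0, -0.001, -0.002, -0.004, 0, 0, 0]

```text
clock: 3.55
eef_pos: [0.5793, 0.1621, 0.1173]
tool_rot: [0.606, 0.796, 0.0, 0.0]
ft_force: [0.2, 0.0, -1.1]
grip_width: 0.0603
```

apply_moves:
  plan: [0, 0, 0, 0, 0, 0, 0, 0, 0, 0, 0, 0, 0, 0, 0, 0, 0, 0, 0, 0, 0, 0, 0, 0]
  grip: 0.024

```text
clock: 3.88
eef_pos: [0.5793, 0.1621, 0.1171]
tool_rot: [0.605, 0.796, -0.0, -0.0]
ft_force: [-0.5, 0.3, -0.4]
grip_width: 0.024
```

Run:
```python
from h import *
go([.5796,.1618,.118],15.6)
c=shot('side','side4')
z=lambda im,x,y,w,h:cv2.resize(im[y:y+h,x:x+w][:,:,::-1],(800,600),interpolation=cv2.INTER_CUBIC)
cv2.imwrite('pics/z6.png',z(c['pixels'],270,110,80,60))
```

```text
pos [0.5793 0.1621 0.1171] yaz 15.47 z [-2.e-04 -1.e-04 -1.e+00] t 3.8833 w 0.024 q [0.27 0.51 0.09 1.16 0.   1.57] F [-0.5  0.3 -0.4] [-0.   -0.    0.01]
delta [-0.0004  0.0003 -0.0009] rv [-0.0002 -0.     -0.0023]
```

View pics/z6.png

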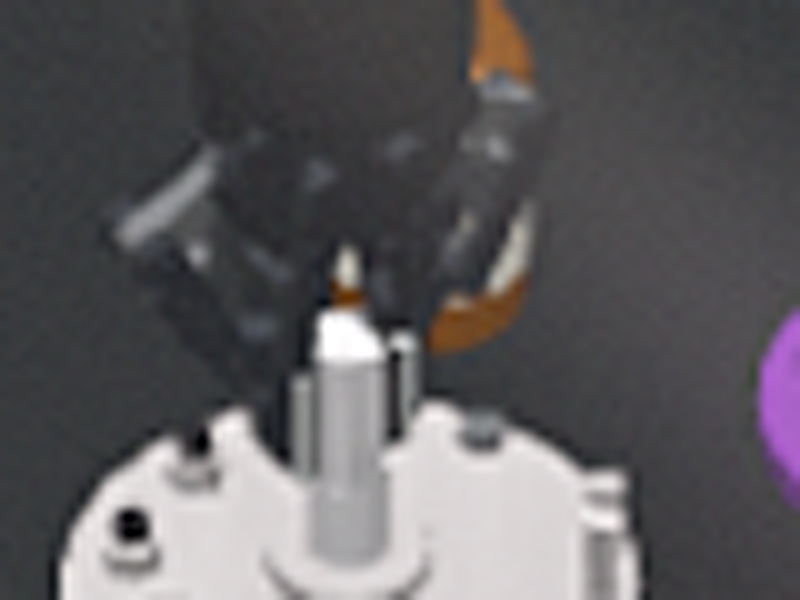

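apply_moves:
  plan: [0, 0, 0, 0, 0, 0, 0, 0, 0, 0, 0, 0, 0, 0, 0, 0, 0, 0, 0, 0, 0, 0, 0, 0]
  grip: 0.0

```text
clock: 4.27
eef_pos: [0.5806, 0.1625, 0.1174]
tool_rot: [0.605, 0.796, 0.001, 0.001]
ft_force: [4.6, 1.3, -0.8]
grip_width: 0.0177
```

Run:
```python
from h import *
go([.5793,.1621,.1171],15.6)
```

```text
pos [0.5806 0.1625 0.1174] yaz 15.48 z [ 2.5e-03  7.0e-04 -1.0e+00] t 4.2667 w 0.0177 q [0.27 0.51 0.1  1.16 0.   1.57] F [ 4.6  1.3 -0.8] [ 0.12 -0.41  0.08]
delta [ 0.     -0.0014  0.0003] rv [ 0.0026 -0.     -0.0022]
```

apply_moves:
  plan: [0.0002, 0, 0, 0, 0, 0.09, 0.0004, 0, 0, 0, 0, 0.18, 0.0007, 0.0001, 0, 0, 0, 0.27, 0.0009, 0.0002, 0, 0, 0, 0.36, 0.0011, 0.0003, 0, 0, 0, 0.45, 0.0013, 0.0004, 0, 0, 0, 0.54, 0.0015, 0.0005, 0, 0, 0, 0.628, 0.0015, 0.0005, 0, 0, 0, 0.628, 0.0015, 0.0005, 0, 0, 0, 0.628, 0.0015, 0.0005, 0, 0, 0, 0.628]

```text
clock: 5.1
eef_pos: [0.5799, 0.164, 0.1174]
tool_rot: [0.821, 0.571, 0.001, -0.0]
ft_force: [3.3, 1.6, -0.7]
grip_width: 0.0182
```

Run:
```python
from h import *
go([.5793,.1621,.1171],-20.5)
c=shot('side','side5')
z=lambda im,x,y,w,h:cv2.resize(im[y:y+h,x:x+w][:,:,::-1],(800,600),interpolation=cv2.INTER_CUBIC)
cv2.imwrite('pics/z7.png',z(c['pixels'],270,110,80,60))
```

```text
pos [0.5799 0.164  0.1174] yaz -20.41 z [ 1.1e-03  8.0e-04 -1.0e+00] t 5.1 w 0.0182 q [0.28 0.51 0.1  1.16 0.   2.2 ] F [ 3.3  1.6 -0.7] [ 0.42 -0.23 -0.04]
delta [-0.002   0.0001  0.0003] rv [ 0.0007 -0.0011  0.0015]
```

View pics/z7.png

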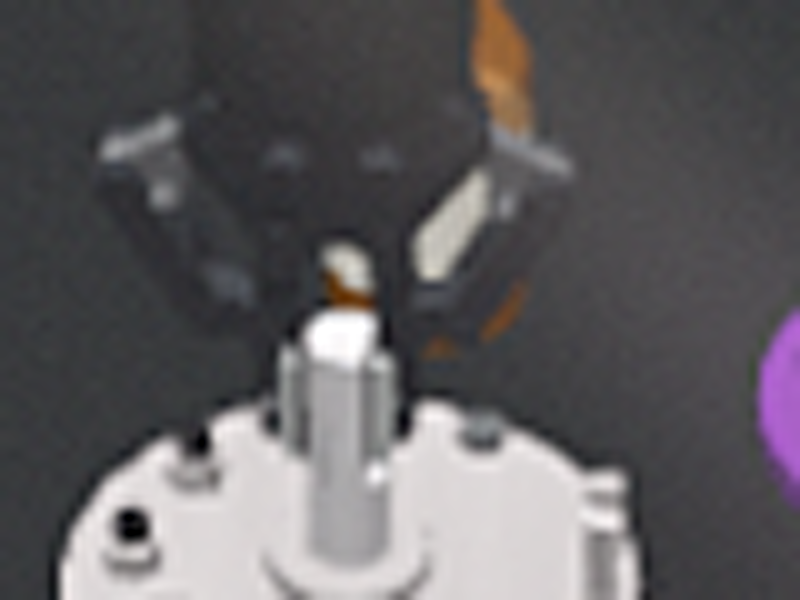

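apply_moves:
  plan: [0, 0, 0, 0, 0, 0, 0, 0, 0, 0, 0, 0]

```text
clock: 5.32
eef_pos: [0.5799, 0.1639, 0.1174]
tool_rot: [0.822, 0.57, 0.001, 0.0]
ft_force: [4.0, 2.1, 0.3]
grip_width: 0.0181
```

apply_moves:
  plan: [0, 0, 0, 0, 0, 0, 0, 0, 0, 0, 0, 0, 0, 0, 0, 0, 0, 0, 0.001, 0.0027, 0, 0, 0, 0]
  grip: 0.06

```text
clock: 5.65
eef_pos: [0.5812, 0.1633, 0.1169]
tool_rot: [0.822, 0.57, -0.001, -0.0]
ft_force: [0.4, 1.0, -0.1]
grip_width: 0.0598
```

Run:
```python
from h import *
go([.5826,.1645,.1175],69.5)
```

```text
pos [0.5812 0.1633 0.1169] yaz -20.5 z [-1.9e-03 -8.0e-04 -1.0e+00] t 5.65 w 0.0598 q [ 0.27  0.51  0.1   1.16 -0.    2.2 ] F [ 0.4  1.  -0.1] [0.01 0.04 0.01]
delta [ 0.0016  0.0009 -0.0006] rv [-0.0023 -0.     -1.5707]
```

apply_moves:
  plan: [0, 0, 0, 0, 0, -0.12, 0, 0, 0, 0, 0, -0.24, 0, 0, 0, 0, 0, -0.36, 0, 0, 0, 0, 0, -0.48, 0, 0, 0, 0, 0, -0.6, 0, 0, 0, 0, 0, -0.72, 0, 0, 0, 0, 0, -0.84, 0, 0, 0, 0, 0, -0.96, 0.001, 0, 0, 0, 0, -1.08, 0.001, 0, 0, 0, 0, -1.2, 0.001, 0, 0, 0, 0, -1.32, 0.001, 0, 0, 0, 0, -1.44]

```text
clock: 6.65
eef_pos: [0.5825, 0.1644, 0.117]
tool_rot: [0.239, 0.971, -0.0, -0.0]
ft_force: [-0.8, -0.4, 0.6]
grip_width: 0.0599
```

apply_moves:
  plan: [0, 0, 0, 0, 0, -0.12, 0, 0, 0, 0, 0, -0.131, 0, 0, 0, 0, 0, -0.131, 0, 0, 0, 0, 0, -0.131, 0, 0, 0, 0, 0, -0.131]

```text
clock: 7.07
eef_pos: [0.5826, 0.1645, 0.1171]
tool_rot: [0.179, 0.984, -0.0, -0.0]
ft_force: [0.3, -0.1, -0.3]
grip_width: 0.0601
```

Run:
```python
from h import *
go([.5826,.1645,.1175],69.5)
```

```text
pos [0.5826 0.1645 0.1171] yaz 69.4 z [-2.e-04 -1.e-04 -1.e+00] t 7.0667 w 0.0601 q [ 0.28  0.52  0.11  1.16 -0.    0.63] F [ 0.3 -0.1 -0.3] [ 0.03 -0.01 -0.04]
delta [-0.      0.     -0.0004] rv [-0.0002 -0.0001 -0.0017]
```

apply_moves:
  plan: [0, 0, 0, 0, 0, 0, 0, 0, 0, 0, 0, 0, 0, 0, 0, 0, 0, 0, 0, 0, 0, 0, 0, 0]
  grip: 0.026

```text
clock: 7.4
eef_pos: [0.5826, 0.1646, 0.1172]
tool_rot: [0.178, 0.984, -0.0, -0.0]
ft_force: [0.1, 0.6, -0.3]
grip_width: 0.0259
```

apply_moves:
  plan: [0, 0, 0, 0, 0, 0, 0, 0, 0, 0, 0, 0, 0, 0, 0, 0, 0, 0, 0, 0, 0, 0, 0, 0]
  grip: 0.018

```text
clock: 7.73
eef_pos: [0.5826, 0.1643, 0.1174]
tool_rot: [0.178, 0.984, -0.0, 0.0]
ft_force: [-1.5, -1.6, 3.8]
grip_width: 0.0227
```

Run:
```python
from h import *
go([.5826,.1645,.1175],69.5)
c=shot('side','side6')
z=lambda im,x,y,w,h:cv2.resize(im[y:y+h,x:x+w][:,:,::-1],(800,600),interpolation=cv2.INTER_CUBIC)
cv2.imwrite('pics/z8.png',z(c['pixels'],270,110,80,60))
```

```text
pos [0.5826 0.1643 0.1174] yaz 69.48 z [ 0.e+00 -3.e-04 -1.e+00] t 7.7333 w 0.0227 q [ 0.28  0.51  0.11  1.16 -0.    0.63] F [-1.5 -1.6  3.8] [-0.25  0.19  0.01]
delta [ 0.      0.0002 -0.0001] rv [-0.0003  0.0001 -0.0003]
```

View pics/z8.png

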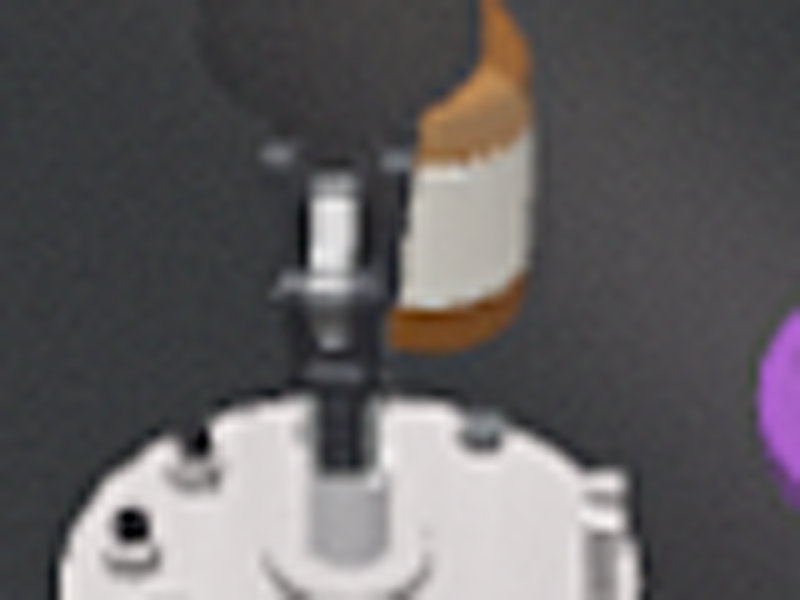

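apply_moves:
  plan: [0, 0, 0, 0, 0, 0, 0, 0, 0, 0, 0, 0, 0, 0, 0, 0, 0, 0, 0, 0, -0.04, 0, 0, 0, 0, 0, -0.08, 0, 0, 0, 0, 0, -0.1, 0, 0, 0, 0, 0, -0.1, 0, 0, 0, 0, 0, -0.1, 0, 0, 0]
  grip: 0.075

```text
clock: 8.45
eef_pos: [0.5838, 0.165, 0.219]
tool_rot: [0.178, 0.984, 0.001, 0.002]
ft_force: [0.2, -0.4, -0.6]
grip_width: 0.0751
```

```bash
cat > col.py <<'E'
from h import *
from m import circ
for fn,(x0,x1,y0,y1),th in(('top0',(365,400,205,245),120),('side0',(300,335,255,290),200)):
    c=load(fn);g=c['pixels'].min(2); big=cv2.resize(g[y0:y1,x0:x1],None,fx=8,fy=8,interpolation=cv2.INTER_CUBIC)
    m=(big>th).astype(np.uint8)
    cn=max(cv2.findContours(m,cv2.RETR_EXTERNAL,cv2.CHAIN_APPROX_NONE)[0],key=cv2.contourArea)[:,0]
    P=np.array([onz(c,x0+(u+.5)/8-.5,y0+(v+.5)/8-.5,.024)[:2] for u,v in cn])
    ce,r=circ(P)
    for _ in range(5):
        k=abs(np.linalg.norm(P-ce,axis=1)-r)<.0012; ce,r=circ(P[k])
    print(fn,ce.round(4),r.round(4),k.mean().round(2))
t=load('top0');g=t['pixels'].astype(float).mean(2)-45
for v in range(211,215): 
    w=np.clip(g[v,378:388]-3,0,None);u=(w*np.arange(378,388)).sum()/w.sum();p=onz(t,u,v,.015);print(u.round(2),p.round(4))
s=load('side0');g=s['pixels'].astype(float).mean(2)-57
for u in range(325,329):
    w=np.clip(g[264:274,u]-3,0,None);v=(w*np.arange(264,274)).sum()/w.sum();p=onz(s,u,v,.0145);print(v.round(2),p.round(4))
E
python3 col.py|tail -10; python3 -c "
from h import *
go([.5106,-.155,.25],84)"
```

```text
top0 [ 0.5101 -0.1569] 0.0225 0.99
side0 [ 0.512  -0.1564] 0.02 1.0
382.59 [ 0.5481 -0.1609  0.015 ]
382.59 [ 0.5453 -0.1609  0.015 ]
382.49 [ 0.5425 -0.1607  0.015 ]
382.4 [ 0.5398 -0.1604  0.015 ]
268.57 [ 0.5383 -0.159   0.0145]
268.52 [ 0.5407 -0.1596  0.0145]
268.41 [ 0.5431 -0.1601  0.0145]
268.42 [ 0.5454 -0.1608  0.0145]
pos [0.5838 0.165  0.219 ] yaz 69.51 z [ 0.0042  0.0014 -1.    ] t 8.45 w 0.0751 q [0.28 0.46 0.29 1.39 0.   0.63] F [ 0.2 -0.4 -0.6] [-0.    0.01  0.02]
delta [-0.0436 -0.3253 -0.0317] rv [ 0.0023  0.0038 -0.2529]
```

apply_moves:
  plan: [-0.02, -0.15, -0.01, 0, 0, -0.12, -0.02, -0.15, -0.01, 0, 0, -0.12, -0.02, -0.15, -0.01, 0, 0, -0.12, -0.044, -0.325, -0.01, 0.002, 0.004, -0.25, -0.044, -0.325, -0.01, 0.002, 0.004, -0.25, -0.044, -0.325, -0.01, 0.002, 0.004, -0.25, -0.044, -0.325, -0.01, 0.002, 0.004, -0.25, -0.044, -0.325, -0.01, 0.002, 0.004, -0.25, -0.044, -0.325, -0.01, 0.002, 0.004, -0.25, -0.044, -0.325, -0.01, 0.002, 0.004, -0.25, -0.044, -0.325, -0.01, 0.002, 0.004, -0.25, -0.044, -0.325, -0.01, 0.002, 0.004, -0.25]

```text
clock: 9.45
eef_pos: [0.5099, -0.1539, 0.2262]
tool_rot: [0.053, 0.999, -0.0, -0.003]
ft_force: [0.7, 0.2, -0.2]
grip_width: 0.0747
```

```bash
python3 -c "
from h import *
go([.511,-.1555,.08],83.4)"
```

```text
pos [ 0.5099 -0.1539  0.2262] yaz 83.92 z [-5.9e-03 -1.0e-04 -1.0e+00] t 9.45 w 0.0747 q [-0.29  0.31  0.09  1.35 -0.   -0.19] F [ 0.7  0.2 -0.2] [-0.01  0.02  0.04]
delta [-0.0021 -0.0013  0.1462] rv [-0.0007 -0.0059  0.009 ]
```

apply_moves:
  plan: [-0.001, -0.001, 0.03, 0, -0.003, 0.009, -0.001, -0.001, 0.06, 0, -0.003, 0.009, -0.001, -0.001, 0.09, 0, -0.003, 0.009, -0.001, -0.001, 0.12, 0, -0.003, 0.009, -0.001, -0.001, 0.14, 0, -0.003, 0.009, -0.001, -0.001, 0.145, 0, -0.003, 0.009, -0.001, -0.001, 0.145, 0, -0.003, 0.009, -0.001, -0.001, 0.145, 0, -0.003, 0.009, -0.001, -0.001, 0.145, 0, -0.003, 0.009]

```text
clock: 10.2
eef_pos: [0.5119, -0.1563, 0.0839]
tool_rot: [0.058, 0.998, -0.001, 0.001]
ft_force: [0.7, -0.8, 0.3]
grip_width: 0.075
```

Run:
```python
from h import *
go([.511,-.1555,.005],83.4)
c=shot('side','side7')
z=lambda im,x,y,w,h:cv2.resize(im[y:y+h,x:x+w][:,:,::-1],(800,600),interpolation=cv2.INTER_CUBIC)
cv2.imwrite('pics/z9.png',z(c['pixels'],255,215,112,84))
```

```text
pos [ 0.5119 -0.1563  0.0839] yaz 83.38 z [ 0.0018 -0.0022 -1.    ] t 10.2 w 0.075 q [-0.3   0.42 -0.15  1.   -0.   -0.18] F [ 0.7 -0.8  0.3] [-0.01 -0.02  0.03]
delta [0.0012 0.0008 0.0789] rv [-0.002   0.0021 -0.0004]
```

View pics/z9.png

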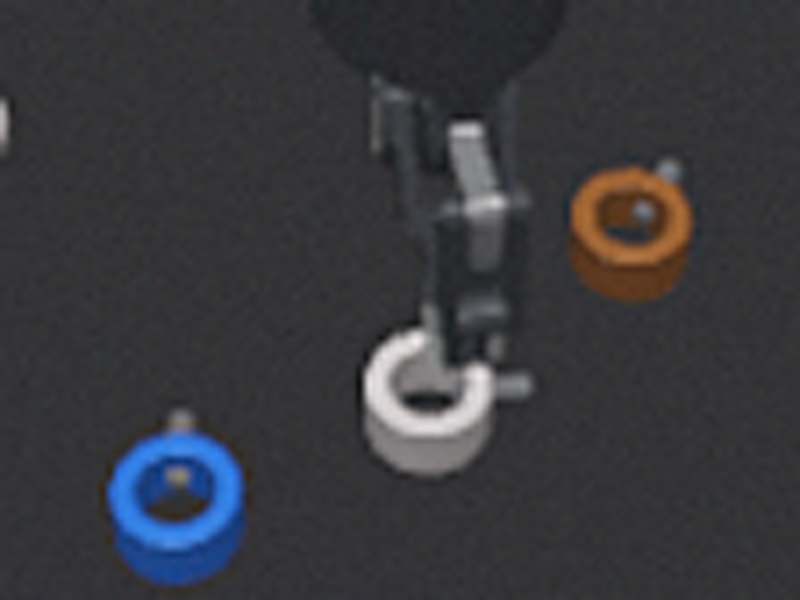

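apply_moves:
  plan: [0, 0, 0.03, 0, 0, 0, 0, 0, 0.06, 0, 0, 0, 0, 0, 0.06, 0, 0, 0, 0, 0, 0.06, 0, 0, 0, 0, 0, 0.06, 0, 0, 0, 0, 0, 0.06, 0, 0, 0]

```text
clock: 10.75
eef_pos: [0.5121, -0.1572, 0.0245]
tool_rot: [0.058, 0.998, -0.001, 0.001]
ft_force: [0.3, -0.1, 0.8]
grip_width: 0.0747
```

Run:
```python
from h import *
go([.511,-.1555,.004],83.4)
```

```text
pos [ 0.5121 -0.1572  0.0245] yaz 83.3 z [ 0.0027 -0.0026 -1.    ] t 10.75 w 0.0747 q [-0.3   0.49 -0.22  0.86 -0.   -0.18] F [ 0.3 -0.1  0.8] [ 0.01 -0.01  0.02]
delta [0.0013 0.0016 0.0205] rv [-0.0022  0.003  -0.0017]
```

apply_moves:
  plan: [0.001, 0.0015, 0.01, -0.002, 0.002, 0, 0.001, 0.0015, 0.02, -0.002, 0.002, 0, 0.001, 0.0015, 0.02, -0.002, 0.002, 0, 0.001, 0.0015, 0.02, -0.002, 0.002, 0, 0.001, 0.0015, 0.02, -0.002, 0.002, 0]
  grip: 0.052

```text
clock: 11.17
eef_pos: [0.5091, -0.1549, 0.0019]
tool_rot: [0.058, 0.998, 0.0, -0.002]
ft_force: [-1.3, -0.0, 0.7]
grip_width: 0.0518
```

Run:
```python
from h import *
go([.511,-.1555,.004],83.4)
c=shot('side','side8')
z=lambda im,x,y,w,h:cv2.resize(im[y:y+h,x:x+w][:,:,::-1],(800,600),interpolation=cv2.INTER_CUBIC)
cv2.imwrite('pics/z10.png',z(c['pixels'],275,225,80,60))
```

```text
pos [ 0.5091 -0.1549  0.0019] yaz 83.31 z [-0.0038  0.0011 -1.    ] t 11.1667 w 0.0518 q [-0.3   0.52 -0.24  0.82 -0.   -0.18] F [-1.3 -0.   0.7] [ 0.01 -0.01  0.04]
delta [-0.002  -0.0004 -0.0021] rv [ 0.0006 -0.0039 -0.0016]
```

View pics/z10.png

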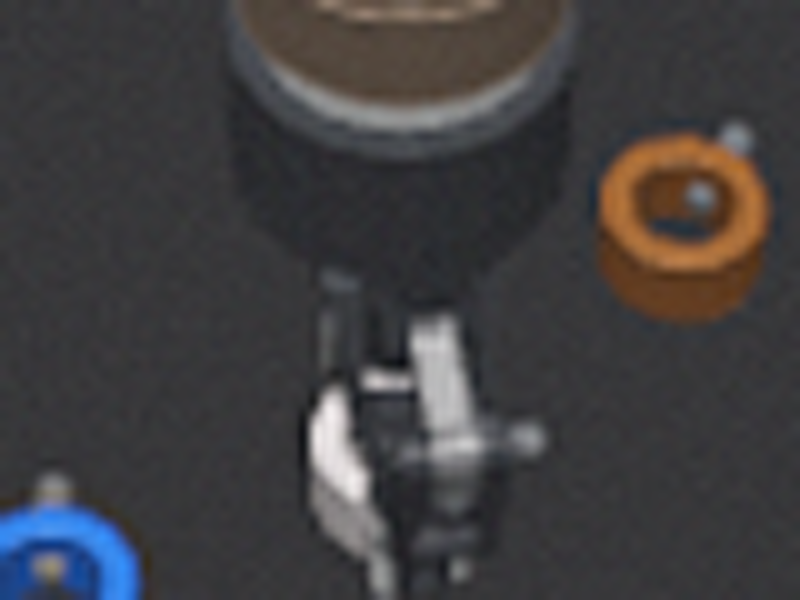

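apply_moves:
  plan: [-0.0015, 0, -0.001, 0, -0.002, 0, -0.0015, 0, -0.001, 0, -0.002, 0, -0.0015, 0, -0.001, 0, -0.002, 0, -0.0015, 0, -0.001, 0, -0.002, 0]

```text
clock: 11.55
eef_pos: [0.511, -0.1552, 0.0034]
tool_rot: [0.058, 0.998, 0.0, -0.0]
ft_force: [-0.2, 0.9, 0.5]
grip_width: 0.0519
```

apply_moves:
  plan: [0, 0, 0, 0, 0, 0, 0, 0, 0, 0, 0, 0, 0, 0, 0, 0, 0, 0, 0, 0, 0, 0, 0, 0, 0, 0, 0, 0, 0, 0]
  grip: 0.03

```text
clock: 11.97
eef_pos: [0.511, -0.1553, 0.0038]
tool_rot: [0.058, 0.998, 0.0, -0.0]
ft_force: [-1.2, 0.3, 6.0]
grip_width: 0.0414
```

Run:
```python
from h import *
go([.511,-.1555,.004],83.4)
c=shot('side','side9')
z=lambda im,x,y,w,h:cv2.resize(im[y:y+h,x:x+w][:,:,::-1],(800,600),interpolation=cv2.INTER_CUBIC)
cv2.imwrite('pics/z11.png',z(c['pixels'],275,225,80,60))
```

```text
pos [ 0.511  -0.1553  0.0038] yaz 83.3 z [-5.e-04  3.e-04 -1.e+00] t 11.9667 w 0.0414 q [-0.3   0.51 -0.24  0.82  0.   -0.18] F [-1.2  0.3  6. ] [-0.    0.3   0.01]
delta [-0.     -0.0002 -0.0002] rv [ 0.0002 -0.0006 -0.0017]
```

View pics/z11.png

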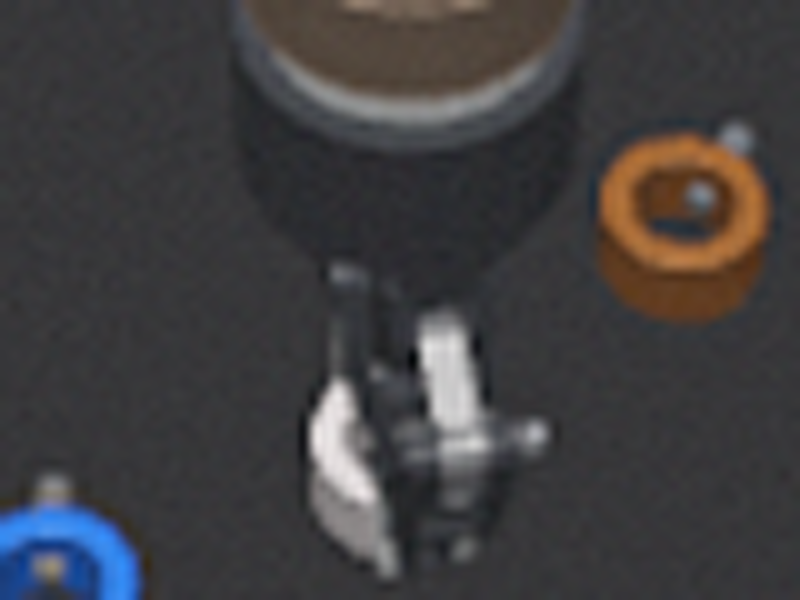

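apply_moves:
  plan: [0, 0, -0.02, 0, 0, 0, 0, 0, -0.05, 0, 0, 0, 0, 0, -0.08, 0, 0, 0, 0, 0, -0.12, 0, 0, 0, 0, 0, -0.16, 0, 0, 0, 0, 0, -0.19, 0, 0, 0, 0, 0, -0.2, 0, 0, 0, 0, 0, -0.2, 0, 0, 0, 0, 0, -0.2, 0, 0, 0]

```text
clock: 12.77
eef_pos: [0.5107, -0.1552, 0.2021]
tool_rot: [0.058, 0.998, 0.0, -0.001]
ft_force: [-0.1, 0.9, -3.1]
grip_width: 0.0414
```

Run:
```python
from h import *
go([.5826,.1644,.2],69.4)
```

```text
pos [ 0.5107 -0.1552  0.2021] yaz 83.31 z [-2.e-03  9.e-04 -1.e+00] t 12.7667 w 0.0414 q [-0.3   0.32  0.04  1.29  0.   -0.18] F [-0.1  0.9 -3.1] [-0.03  0.    0.03]
delta [-0.0342  0.3258  0.0023] rv [ 0.0004 -0.0022  0.2427]
```

apply_moves:
  plan: [-0.001, 0.015, 0, 0, 0, 0.02, -0.005, 0.045, 0, 0, 0, 0.04, -0.008, 0.08, 0, 0, 0, 0.06, -0.012, 0.115, 0, 0, 0, 0.09, -0.016, 0.15, 0, 0, 0, 0.12, -0.02, 0.185, 0, 0, 0, 0.14, -0.024, 0.22, 0, 0, 0, 0.17, -0.028, 0.255, 0, 0, 0, 0.2, -0.031, 0.285, 0, 0, 0, 0.22, -0.033, 0.31, 0, 0, 0, 0.235, -0.034, 0.326, 0, 0, 0, 0.243, -0.034, 0.326, 0, 0, 0, 0.243]

```text
clock: 13.77
eef_pos: [0.5813, 0.1678, 0.1988]
tool_rot: [0.177, 0.984, -0.001, -0.004]
ft_force: [0.1, 0.4, -2.3]
grip_width: 0.0413
```

apply_moves:
  plan: [0, 0, 0, 0, 0, 0, 0, 0, 0, 0, 0, 0, 0, 0, 0, 0, 0, 0, 0, 0, 0, 0, 0, 0]

```text
clock: 14.1
eef_pos: [0.5825, 0.1632, 0.2027]
tool_rot: [0.18, 0.984, -0.0, -0.001]
ft_force: [-0.0, -0.4, -1.2]
grip_width: 0.041
```

Run:
```python
from h import *
go([.5826,.1644,.175],69.4)
c=shot('side','side10')
z=lambda im,x,y,w,h:cv2.resize(im[y:y+h,x:x+w][:,:,::-1],(800,600),interpolation=cv2.INTER_CUBIC)
cv2.imwrite('pics/z12.png',z(c['pixels'],265,95,80,60))
```

```text
pos [0.5825 0.1632 0.2027] yaz 69.29 z [-2.3e-03  1.0e-04 -1.0e+00] t 14.1 w 0.041 q [0.27 0.47 0.26 1.36 0.   0.63] F [-0.  -0.4 -1.2] [-0.01 -0.03 -0.04]
delta [0.0002 0.0011 0.0277] rv [-0.0007 -0.0022 -0.0018]
```

View pics/z12.png

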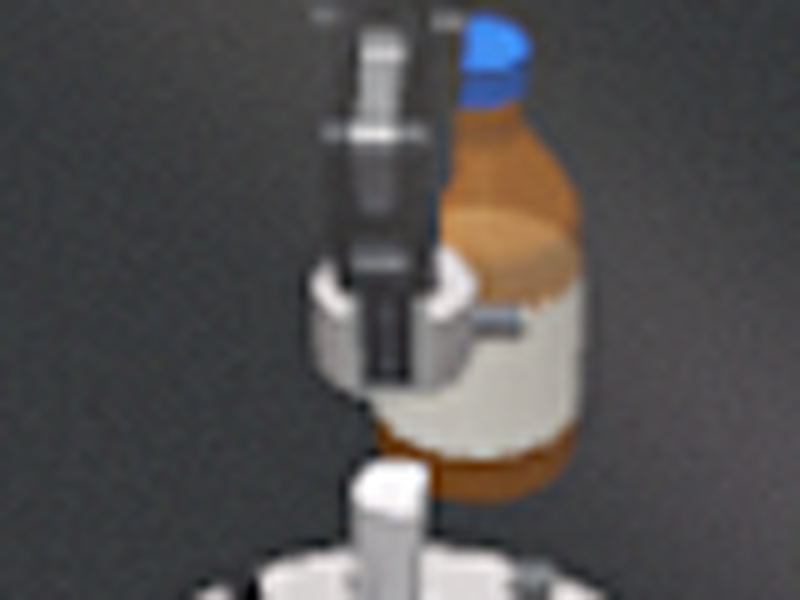

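```bash
cat > sil.py <<'E'
from h import *
def edges(fn,v,lo,hi,bg):
    g=load(fn)['pixels'].astype(float).mean(2)[v]; return g[lo:hi].astype(int)
import sys
c=load('side10')
for v in(126,127,128,129,130): print(v,edges('side10',v,292,322,0))
for z in(.155,.12,.10,.09): print('shaft axis proj',z,proj(c,[.5826,.1644,z]).round(2))
for z in(.211,): print('collar at TCP',proj(c,[.5825,.1632,z]).round(2), 'per +10mm along u2',(proj(c,[.5825+.00937,.1632-.0035,z])-proj(c,[.5825,.1632,z])).round(2))
print([edges('side0',v,296,314,0) for v in (160,161,162)])
E
python3 sil.py
```

```text
126 [ 59  60  56  51  98 125 179 180 130  67  53  73  61  47 108 154 204 202
 152 119 138 140 140 140 139 174 166 168 172 168]
127 [ 59  59  58  51  99 132 133 144 121  71  48  65  56  46 109 144 140 128
 124 122 108  99  98 104 104 142 172 174 168 167]
128 [ 58  58  55  49  99 134 140 147 122  70  45  60  55  41 109 142 138 129
 128 125 104  98 103 103 102 145 171 173 168 167]
129 [ 57  60  56  52  94 129 137 147 126  72  44  61  57  44 110 143 139 132
 126 119 142 167 171 168 163 176 177 173 168 166]
130 [ 59  58  58  52  80 126 140 147 138  85  43  63  55  42 111 143 139 129
 123 120 165 185 185 183 179 178 176 171 167 168]
shaft axis proj 0.155 [303.51 143.12]
shaft axis proj 0.12 [303.63 153.11]
shaft axis proj 0.1 [303.7  158.61]
shaft axis proj 0.09 [303.74 161.31]
collar at TCP [303.39 126.39] per +10mm along u2 [3.71 0.12]
[array([212, 213, 214, 218, 196, 165, 163, 166, 166, 166, 163, 153, 154,
       208, 217, 214, 214, 213]), array([213, 212, 210, 216, 198, 166, 163, 166, 167, 165, 163, 153, 155,
       207, 215, 214, 213, 213]), array([213, 212, 214, 216, 198, 165, 164, 167, 167, 165, 163, 153, 156,
       206, 216, 214, 205, 209])]
```

apply_moves:
  plan: [0, 0.001, 0.015, 0, -0.002, 0, 0, 0.001, 0.03, 0, -0.002, 0, 0, 0.001, 0.037, 0, -0.002, 0, 0, 0.001, 0.037, 0, -0.002, 0, 0, 0.001, 0.037, 0, -0.002, 0, 0, 0.001, 0.037, 0, -0.002, 0]

```text
clock: 14.65
eef_pos: [0.5837, 0.1653, 0.1673]
tool_rot: [0.179, 0.984, 0.0, 0.001]
ft_force: [0.0, 0.2, -2.0]
grip_width: 0.0415
```

Run:
```python
from h import *
go([.583,.1643,.163],69.4)
c=shot('side','side11')
z=lambda im,x,y,w,h:cv2.resize(im[y:y+h,x:x+w][:,:,::-1],(800,600),interpolation=cv2.INTER_CUBIC)
cv2.imwrite('pics/z13.png',z(c['pixels'],265,105,80,60))
```

```text
pos [0.5837 0.1653 0.1673] yaz 69.36 z [ 2.2e-03  3.0e-04 -1.0e+00] t 14.65 w 0.0415 q [ 0.28  0.48  0.19  1.28 -0.    0.64] F [ 0.   0.2 -2. ] [-0.01 -0.01  0.02]
delta [ 0.0003 -0.0012  0.0043] rv [ 0.0011  0.0019 -0.0007]
```

View pics/z13.png

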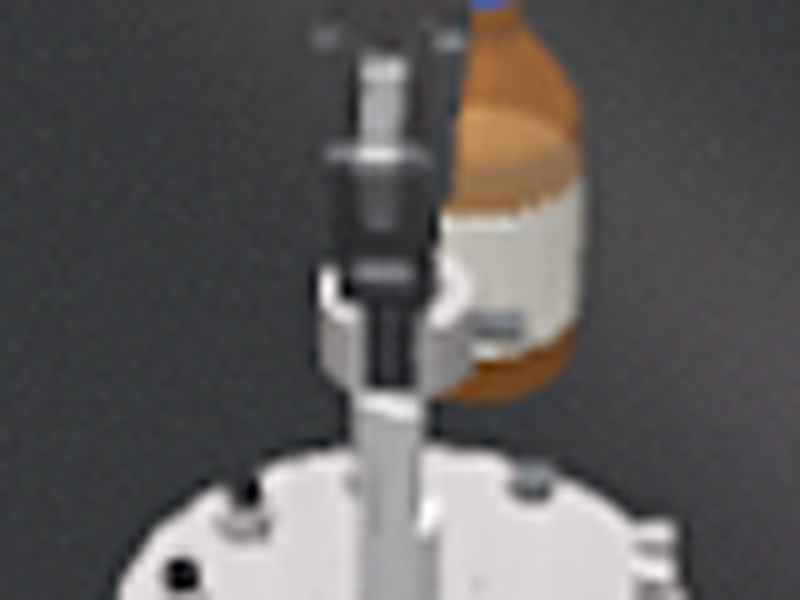

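Now I'll let it settle at a small clearance.

apply_moves:
  plan: [0, 0, 0.003, 0, 0, 0, 0, 0, 0.003, 0, 0, 0, 0, 0, 0.003, 0, 0, 0, 0, 0, 0.003, 0, 0, 0]

```text
clock: 15.03
eef_pos: [0.5832, 0.1655, 0.1635]
tool_rot: [0.179, 0.984, 0.0, 0.0]
ft_force: [-0.2, -0.2, -1.4]
grip_width: 0.0414
```

Run:
```python
from h import *
go([.583,.1643,.163],69.4)
```

```text
pos [0.5832 0.1655 0.1635] yaz 69.39 z [ 0.001 -0.    -1.   ] t 15.0333 w 0.0414 q [ 0.28  0.48  0.18  1.27 -0.    0.64] F [-0.2 -0.2 -1.4] [0.07 0.01 0.01]
delta [-0.0003 -0.0012  0.0005] rv [ 0.0003  0.0009 -0.0002]
```

apply_moves:
  plan: [-0.0003, -0.0012, 0, 0, 0, 0, -0.0003, -0.0012, 0.001, 0, 0, 0, -0.0003, -0.0012, 0.003, 0, 0, 0, -0.0003, -0.0012, 0.006, 0, 0, 0, -0.0003, -0.0012, 0.009, 0, 0, 0, -0.0003, -0.0012, 0.012, 0, 0, 0, -0.0003, -0.0012, 0.012, 0, 0, 0]

```text
clock: 15.62
eef_pos: [0.5824, 0.1641, 0.1502]
tool_rot: [0.179, 0.984, -0.0, -0.0]
ft_force: [-0.2, 0.1, -0.7]
grip_width: 0.0416
```

Run:
```python
from h import *
go([.583,.1643,.1348],69.4)
```

```text
pos [0.5824 0.1641 0.1502] yaz 69.39 z [-1.e-03 -6.e-04 -1.e+00] t 15.6167 w 0.0416 q [ 0.27  0.49  0.16  1.24 -0.    0.63] F [-0.2  0.1 -0.7] [-0.04  0.04  0.03]
delta [-0.0005  0.0004  0.0154] rv [-0.0009 -0.0008 -0.0002]
```

apply_moves:
  plan: [-0.0004, 0.0003, 0.002, 0, 0, 0, -0.0004, 0.0003, 0.004, 0, 0, 0, -0.0004, 0.0003, 0.006, 0, 0, 0, -0.0004, 0.0003, 0.008, 0, 0, 0, -0.0004, 0.0003, 0.008, 0, 0, 0]

```text
clock: 16.03
eef_pos: [0.5832, 0.1643, 0.1427]
tool_rot: [0.179, 0.984, -0.0, -0.0]
ft_force: [-0.1, 0.6, -1.8]
grip_width: 0.0415
```

Run:
```python
from h import *
go([.583,.1643,.1348],69.4)
```

```text
pos [0.5832 0.1643 0.1427] yaz 69.38 z [-1.e-04 -3.e-04 -1.e+00] t 16.0333 w 0.0415 q [ 0.27  0.5   0.15  1.22 -0.    0.63] F [-0.1  0.6 -1.8] [0.03 0.03 0.  ]
delta [ 0.0002 -0.0001  0.0079] rv [-0.0003  0.     -0.0003]
```

The screw centre is now level with about 4 mm below the shaft's end, and there is no contact force. I'll carry on down.

apply_moves:
  plan: [0, 0, 0.002, 0, 0, 0, 0, 0, 0.004, 0, 0, 0, 0, 0, 0.006, 0, 0, 0, 0, 0, 0.008, 0, 0, 0, 0, 0, 0.008, 0, 0, 0, 0, 0, 0.008, 0, 0, 0]

```text
clock: 16.53
eef_pos: [0.5833, 0.1643, 0.1351]
tool_rot: [0.179, 0.984, -0.0, 0.0]
ft_force: [-0.0, 0.2, -1.2]
grip_width: 0.0416
```

Run:
```python
from h import *
go([.583,.1643,.1348],69.4)
c=shot('side','side12');t=shot('top','top12')
z=lambda im,x,y,w,h:cv2.resize(im[y:y+h,x:x+w][:,:,::-1],(400,600),interpolation=cv2.INTER_CUBIC)
cv2.imwrite('pics/z14.png',np.hstack([z(c['pixels'],280,120,46,69),z(t['pixels'],230,150,64,96)]))
```

```text
pos [0.5833 0.1643 0.1351] yaz 69.38 z [ 3.e-04 -2.e-04 -1.e+00] t 16.5333 w 0.0416 q [ 0.27  0.5   0.14  1.2  -0.    0.63] F [-0.   0.2 -1.2] [-0.04 -0.05 -0.06]
delta [ 0.0003 -0.0002  0.0003] rv [-0.0001  0.0003 -0.0003]
```

View pics/z14.png

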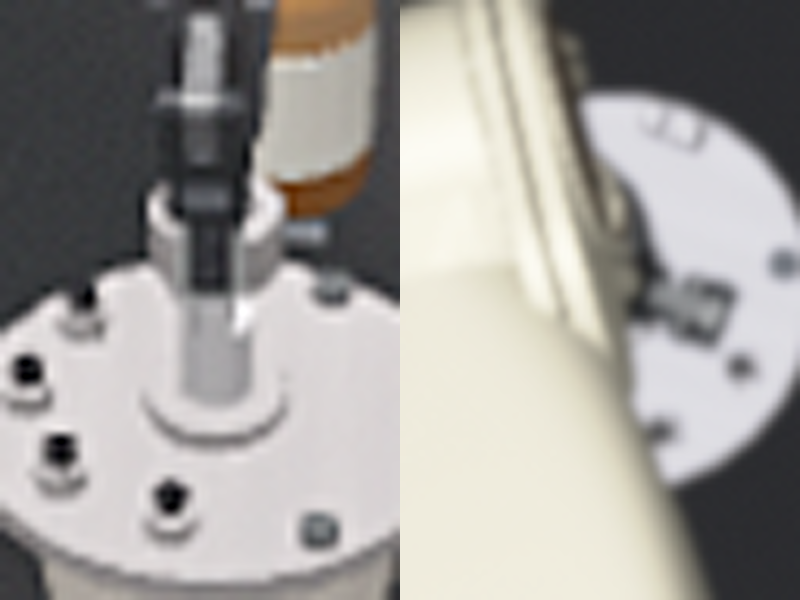

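apply_moves:
  plan: [0, 0, 0, 0, 0, 0, 0, 0, 0, 0, 0, 0, 0, 0, 0, 0, 0, 0, 0, 0, 0, 0, 0, 0, 0, 0, 0, 0, 0, 0, 0, 0, 0, 0, 0, 0]

```text
clock: 17.13
eef_pos: [0.5835, 0.1644, 0.1353]
tool_rot: [0.179, 0.984, 0.0, 0.0]
ft_force: [-0.1, -0.0, -2.1]
grip_width: 0.0413
```

Run:
```python
from h import *
go([.583,.1643,.1348],69.4)
c=load('side12')
for r in(.0215,.035): print('stud pred',r,proj(c,[.5826+r*.937,.1644-r*.35,.143]).round(1))
print(c['pixels'][142:151,308:322].mean(2).astype(int))
```

```text
pos [0.5835 0.1644 0.1353] yaz 69.38 z [ 8.e-04 -1.e-04 -1.e+00] t 17.1333 w 0.0413 q [ 0.27  0.5   0.14  1.2  -0.    0.63] F [-0.1 -0.  -2.1] [ 0.04 -0.02 -0.05]
delta [ 0.0004 -0.0002  0.0005] rv [ 0.0002  0.0008 -0.0003]
stud pred 0.0215 [311.2 146.9]
stud pred 0.035 [316. 147.]
[[ 73 206 231 211 133  60  68  71  74  73  74  75  68  64]
 [ 98 179 219 234 169  60  72  70  68  73  72  69  64  63]
 [108 197 224 223 154  56  62  67  66  63  61  61  61  63]
 [183 226 226 196 133  94  97  97 102  78  56  59  63  62]
 [212 229 200 145 126 142 145 148 157 105  56  60  61  64]
 [188 188 145 122 107 103 112 118 131  91  57  60  61  59]
 [129 125 127 127  88  56  61  66  72  65  56  58  59  62]
 [126 122 129 123  93  49  40  41  51  54  55  60  56  60]
 [127 123 124 125 163 169 145  95  59  68  62  63  57  59]]
```

Run:
```python
from h import *
for fn,p,az in(('side0',[.511,-.1555,.012],-6.6),('side9',[.511,-.1555,.012],-6.6),('side10',[.5825,.1632,.2109],-20.5),('side12',[.5833,.1643,.1433],-20.5)):
    c=load(fn);a=np.radians(az);u=np.array([np.cos(a),np.sin(a),0]);q=proj(c,np.array(p)+.03*u);e=proj(c,np.array(p)+.035*u)
    i=int(round(q[0]));j=int(round(q[1]))
    print(fn,'pred',q.round(2),'end',e.round(2));print(c['pixels'][j-5:j+6,i-1:i+4].mean(2).astype(int).T)
c=load('side12')
print('lid port/post ref: boss etc; collar rim far/near',[proj(c,[.5826+.0215*k*.29,.1644+.0215*k*.957,.155]).round(1).tolist() for k in(-1,1)],[proj(c,[.5826-.0215*.957,.1644+.0215*.29,z]).round(1).tolist() for z in (.155,.131)])
print(c['pixels'][136:156,294:302].mean(2).astype(int))
```

```text
side0 pred [325.93 268.88] end [327.93 268.55]
[[ 55  54  49  85 136 129  96  52  50  55  57]
 [ 57  59  52  89 139 131  95  53  55  56  60]
 [ 57  56  57 101 141 131  90  55  55  58  58]
 [ 59  56  59  97 138 133  87  51  58  59  57]
 [ 59  56  55  70  90  89  64  51  57  58  59]]
side9 pred [325.93 268.88] end [327.93 268.55]
[[ 52  53  59  74  86  87  60  51  34  39  39]
 [ 52  52  57  85 109  83  57  49  43  50  50]
 [ 57  52  60  99 131 110  76  54  52  54  55]
 [ 54  53  62 136 176 119  83  52  56  53  59]
 [ 51  54  56  95 123  80  62  52  59  53  55]]
side10 pred [314.52 126.8 ] end [316.38 126.86]
[[111 109 110 121 140  98 103 171 185 182 180]
 [111 114 110 121 140 104 103 168 183 179 179]
 [112 115 108 119 139 104 102 163 179 177 175]
 [111 110 107 137 174 142 145 176 178 177 175]
 [112 110 108 127 166 172 171 177 176 174 176]]
side12 pred [314.43 146.85] end [316.2  146.92]
[[ 60  60  56  94 142 103  56  49 169 236 222]
 [ 68  72  62  97 145 112  61  40 145 224 227]
 [ 71  70  67  97 148 118  66  41  95 185 214]
 [ 74  68  66 102 157 131  72  51  59 122 162]
 [ 73  73  63  78 105  91  65  54  68 104 133]]
lid port/post ref: boss etc; collar rim far/near [[303.5, 147.7], [303.5, 138.6]] [[295.8, 143.1], [296.0, 150.0]]
[[ 60  59  55  61  45  43  41  74]
 [ 60  57  58  61  51  44  40  66]
 [ 57  60  58  61  53  46  41  59]
 [ 59  54  59  59  47  43  39  43]
 [ 55  59  55  56  65  52  39  45]
 [ 55  58  50  66 122  87  45  67]
 [ 61  56  44 139 160  98  49  88]
 [ 59  53  39 204 177  73  41  82]
 [ 55  56  37 211 201 106  22  51]
 [ 61  55  40 168 205 163 106  67]
 [ 56  56  44 110 179 198 175 112]
 [ 60  52  47 120 133 159 160 112]
 [ 55  54  46 119 139 140 150 109]
 [ 44  43  35 103 132 138 153 110]
 [ 92 116 152 144 131 133 151 111]
 [183 199 226 215 164 133 149 110]
 [221 217 218 222 204 152 143 105]
 [214 213 214 217 225 182 144 121]
 [212 212 212 216 220 207 172 159]
 [214 212 214 214 218 224 197 168]]
```

apply_moves:
  plan: [0.0003, 0, 0.001, 0, 0, 0, 0.0003, 0, 0.001, 0, 0, 0, 0.0003, 0, 0.001, 0, 0, 0, 0.0003, 0, 0.001, 0, 0, 0, 0.0003, 0, 0.001, 0, 0, 0]

```text
clock: 17.55
eef_pos: [0.5832, 0.1645, 0.1343]
tool_rot: [0.179, 0.984, 0.0, 0.0]
ft_force: [-1.1, -0.0, -2.1]
grip_width: 0.041
```

Run:
```python
from h import *
go([.583,.1643,.1345],69.4)
o=sensors.get_obs(); print(np.round(o['joint_vel'],4))
print(bot.job_done())
```

```text
pos [0.5832 0.1645 0.1343] yaz 69.38 z [ 7.e-04 -1.e-04 -1.e+00] t 17.55 w 0.041 q [ 0.28  0.5   0.13  1.2  -0.    0.63] F [-1.1 -0.  -2.1] [-0.03  0.01 -0.09]
delta [ 0.0001 -0.0003 -0.0002] rv [ 0.0002  0.0007 -0.0003]
[-0.0009 -0.      0.0005 -0.0032  0.0004 -0.0003]
the job is handed in; nothing more can be done
None
```

The collar is on the shaft with its screw over the flat, and the gripper was still holding it when I handed the job in at 17.6 s. The hand-in gives no verdict.

**Shaft:** I pinched it with one finger on the flat; the opening read about 18 mm, against 24 mm for the round part. I then turned it about 36° clockwise until the jaws lay along the direction to the guide post, about −20.5° in the world frame. A second pinch at right angles gave the shaft's axis, and it agreed with the first to about 0.1 mm.

**Collar:** I gripped it across its screw and lowered it over the shaft with no noticeable contact force.

**Last checks:**
- **Position:** the tool was about 0.6 mm from the measured axis and upright within 0.001 rad.
- **Force and grip:** about 2 N at the wrist, roughly the collar's weight, with the fingers stopped on the collar at 41 mm.
- **Flush height:** the readings disagreed slightly. The tool height and the collar's rim in the side picture said flush. The screw stud appeared about 1 mm higher, so I lowered the collar 1 mm, within the 5 mm tolerance. I took no picture after that last 1 mm.
- **Screw over flat:** after the fit I checked this only by the stud's place in the side picture and by the free descent, because the arm hid the shaft's end from the top camera.
- **Bystanders:** I didn't touch the bottle, jar, spanner or plain ring; I did not measure their positions again at the end.

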